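# Shine the inspection lamp into the hollow cast

## Task

Draw the yellow and black inspection lamp up out of its wooden holder, turn it level and hold it up lens first about a hand's breadth in front of the open end of the hollow plaster cast, square to the opening and centred on it, so that it would light the hollow. Do not touch the cast, and leave the other tools, vessels and pieces where they stand. Finish holding the lamp still in the air there: do not put it down or let go.

Things in the scene. Friction and masses are not known exactly. Their poses are not given: they have to be found in the camera images.
- lamp: Inspection torch, 160 mm long, 0.13-0.21 kg: yellow head 36 mm across for 38 mm from the lens, tapering until 50 mm, then a plain round black barrel 28 mm across, yellow tail cap. Origin: centre of lens face; own +z runs lens to tail (it shines along -z). Balances 70 mm from the lens. Starts upright, lens down, loose in one of the holder's holes: lens 15 mm and tail 175 mm above the table.
- lamp_tail (a point): Centre of the lamp's tail end, 160 mm along the lamp's +z from the lens.
- holder: Wooden block fixed to the table, 80 mm (own x) by 240 mm (own y) by 70 mm high, origin at the centre of its underside, z up. Three round holes, 39 mm across and 55 mm deep, in a row at own y = -75, 0 and +75 mm; any of them may hold the lamp, the other two hold the brush and the scraper.
- cast: Hollow plaster cast of a limb, a rough grey-white tube 220 mm long, 100 to 120 mm across, lying level in a wooden cradle 150 mm wide, fixed to the table, top at about 200 mm. Origin on the table under its opening, z up; own x runs along the tube, whose axis is 130 mm up, from the open end (own x = 0, facing the robot's left and back towards it) to the closed end (x = 220 mm).
- cast_mouth (a point): Centre of the cast's round opening (76 mm inner, 100 mm outer diameter), 130 mm above the table. Axes as the cast's: -x points straight out of the opening, z up.
- brush: Fat round pounce brush standing bristles up in a hole of the holder, 36 mm in diameter, 88 mm long, its top 103 mm above the table. Leave alone. Origin at the centre of its underside.
- scraper: Scraper with a fat round red handle 36 mm in diameter standing in a hole of the holder, blade up, 92 mm long, its top 107 mm above the table. Leave alone. Origin at the centre of its underside.
- jug: White plastic jug, 90 mm in diameter, 120 mm high, with a handle. Leave alone. Origin at the centre of its underside.
- jar: Jar with a red lid, 74 mm in diameter, 100 mm high. Leave alone. Origin at the centre of its underside.
- bowl: Black mixing bowl, 120 mm in diameter, 55 mm high. Leave alone. Origin at the centre of its underside.
- shard: Lump of plaster cast, 100 mm across, about 55 mm high. Leave alone. Origin at the centre of its underside.
Things that resemble listed ones, but are neither listed nor needed, are in the scene too. There is more than one size of the lamp; the one meant has the size given above.

How it is judged:
By the outcome, as a careful person would: the job done as asked, in the order asked, and still so for the second after the job is handed in, while the arm keeps its last pose, push and grip.
It also fails if it takes over 42 s, if anything falls off the work surface, if the arm or the gripper's body presses on something with over 40 N, if the wrist force passes 120 N, or if a joint passes its speed limit or range.

## Robot

A 7-joint arm with a two-finger parallel gripper is mounted at the origin on the work surface. World frame = base frame: x ahead of the robot, y to its left, z up, the work surface at z = 0. Lengths are in m, angles in rad, forces in N, time in s.
With the tool pointing down it reaches from about 0.375 to 0.925 m from the base axis. Payload 3.1 kg.
Tool frame: the origin (TCP) lies between the finger pads; the fingertips stand 19 mm ahead of it and the grasp point (between the pads) is the TCP; z points along the fingers, y is the line along which they close (so a half turn about z gives the same grasp; the last joint's range is limited). The gripper opens to 85 mm and grips with 20 to 120 N. Pads are 22 mm wide; open, the fingers measure 114 mm over their backs; the gripper's body (76 mm by 85 mm) begins 54 mm behind the grasp point. The pads swing forward as they close: fully open they stand 13 mm farther back than shut.
Start: joints at [1.074, 0.383, 0.044, 1.598, -0.018, 1.161, -0.05], TCP at [0.252, -0.599, 0.25] pointing down, gripper open.
Joint ranges: [-2.61, 2.61], [-0.41, 2.15], [-1.48, 1.57], [0, 2.5], [-1.57, 4.71], [0.05, 1.97], [-2.85, 2.85]. Speed limits (rad/s): [2.79, 2.79, 3.14, 3.14, 3.14, 3.14, 3.14].

## Interface

Orientations are given as a unit quaternion [x, y, z, w].
In Python, from bench import move_ptp, movel, move_j, move_gripper, pause, inverse_kinematics, read_camera, camera_params, MotionError, sign_off, look_for, tip_of, read_time_s, read_qpos, read_joint_vel, read_effort, read_eef_pos, read_tcp_rot, read_ft_force, read_ft_torque, read_finger_gap gives the robot as it stands. Calls block until the motion is done:
- move_ptp(position, orientation): joint-space move of the TCP to a pose.
- movel(position, orientation=None, speed=0.15): straight line of the TCP; orientation=None keeps the orientation; speed is the mean speed in m/s.
- move_j(angles): joint-space move.
- move_gripper(opening, effort=None): finger opening in m; effort is the grip in N (None keeps the last); returns when the fingers have stopped.
- pause(seconds).
- inverse_kinematics(position, orientation): joint angles nearest the present ones, or None.
- read_camera(name): name is "side" or "top" or "wrist"; returns the picture (420x560x3 uint8, red, green, blue); there is no depth.
- camera_params(name): a dict with "K" (3x3 intrinsics, pixels), "camera_from_world" (4x4, takes a point from world to camera coordinates). Camera axes: x right, y down, z forward; pixel columns grow to the right and rows downward; lengths in m; the calibration is good to about 2 mm. A picture is of the moment at which its call begins: read the wrist's pose just before it. camera_params takes no time and is no camera call; for the wrist camera it gives the pose at the moment of the call.
A pose or a line that the arm cannot do raises MotionError and nothing moves.
- sign_off(): hands the job in, once; it reports no verdict.
Trained networks look in the newest picture that a camera, given by its name, has taken for a name from the list of things; names that differ only in an ending like _2 or _b are one class to them, and where a whole thing is asked for, a point or a joint stands for the part that bears it (a point fixed in the world has none). Each returns a list of dicts, best first, with "confidence" (0 to 1); they miss things now and then, are a little off and sometimes report something else, mostly with a low value. They report only what shows in the picture. A call takes as long as a camera call. They do not tell look-alikes from the thing itself.
- look_for(camera, name): "at" ([column, row] in pixels, amid what is visible of it).
- tip_of(camera, name): "at" ([column, row] in pixels: a listed point, or the origin of a listed thing).
Readings, each from a call of its own:
- read_time_s(): time.
- read_qpos(): joint angles.
- read_joint_vel(): joint speeds.
- read_effort(): joint torques, N m.
- read_eef_pos(): TCP position.
- read_tcp_rot(): TCP orientation.
- read_ft_force(): force on the tool from outside, world axes, zero at the start.
- read_ft_torque(): the same for the moment, N m.
- read_finger_gap(): finger opening in m.
Only numpy, scipy, OpenCV 4.12 (cv2) and the standard library are available. Lean on these libraries where they do the work, as an engineer would, in place of code of your own. Each camera call takes 0.05 s, during which the arm holds its last target. There are 200 camera calls.

## Working session

There is one attempt and no reset: what is moved stays moved. The work goes in short steps, each a Python script; the robot and the scene stay as the last script left them, time stands still between calls to the robot, and variables do not carry over. Pictures are saved under pics/ and viewed, on a budget of 10 in all, crops included, one or two more only if the job needs it, and the job is handed in when it is done.

```bash
mkdir -p pics; ls; python3 - <<'E'
from bench import *
import cv2,numpy as np
np.set_printoptions(precision=4,suppress=True)
for c in ["side","top"]:
    im=read_camera(c); cv2.imwrite(f"pics/{c}0.png",im[:,:,::-1])
    p=camera_params(c); print(c,p["K"],p["camera_from_world"])
    for n in ["lamp","holder","cast","brush","scraper","jug","jar","bowl","shard"]:
        print(n,"look",[(np.round(d["at"]),round(d["confidence"],2)) for d in look_for(c,n)][:4])
    for n in ["lamp","lamp_tail","holder","cast_mouth","cast","jug","jar","bowl","shard","brush","scraper"]:
        print(n,"tip",[(np.round(d["at"],1),round(d["confidence"],2)) for d in tip_of(c,n)][:4])
print(read_time_s(),read_tcp_rot())
E
```

```text
pics
side [[467.09     0.     273.1892]
 [  0.     467.09   211.5136]
 [  0.       0.       1.    ]] [[-0.8637 -0.5037 -0.0165  0.5155]
 [-0.2325  0.4273 -0.8737  0.1827]
 [ 0.4472 -0.7508 -0.4862  1.0694]
 [ 0.      0.      0.      1.    ]]
lamp look [(array([383., 162.]), 0.95), (array([342., 158.]), 0.72), (array([280., 158.]), 0.65), (array([372., 191.]), 0.49)]
holder look [(array([334., 187.]), 0.56)]
cast look [(array([250., 202.]), 0.94)]
brush look [(array([351., 158.]), 0.53)]
scraper look [(array([329., 176.]), 0.65), (array([313., 326.]), 0.53)]
jug look [(array([280., 159.]), 0.65)]
jar look [(array([337., 233.]), 0.84)]
bowl look [(array([137., 351.]), 0.95)]
shard look [(array([314., 326.]), 0.86)]
lamp tip [(array([332.5, 249.8]), 0.72), (array([369.9, 203.6]), 0.64)]
lamp_tail tip [(array([385.9, 128.1]), 0.87), (array([369.2, 164.9]), 0.73), (array([341.6, 141.5]), 0.63)]
holder tip [(array([338.5, 193.6]), 0.83)]
cast_mouth tip [(array([226.4, 202.6]), 0.91)]
cast tip [(array([230.8, 245.8]), 0.76)]
jug tip [(array([270.9, 182.2]), 0.68)]
jar tip [(array([335.2, 24
[... 947 characters left out ...]
47.3, 268.9]), 0.92), (array([425.2, 263.1]), 0.74), (array([427.5, 222.1]), 0.57)]
lamp_tail tip [(array([451.8, 212.1]), 0.89), (array([490.6, 266.2]), 0.87), (array([436.6, 262.4]), 0.56)]
holder tip [(array([425.1, 221.6]), 0.6), (array([426.2, 220.3]), 0.36)]
cast_mouth tip []
cast tip [(array([264.8, 176.9]), 0.94)]
jug tip [(array([407.3, 144. ]), 0.88)]
jar tip [(array([312.2, 274. ]), 0.59), (array([406.8, 145.8]), 0.39), (array([426. , 221.4]), 0.22)]
bowl tip []
shard tip [(array([200.6, 305.7]), 0.7)]
brush tip [(array([456.1, 224.3]), 0.61)]
scraper tip [(array([424. , 218.8]), 0.74), (array([398.8, 217.9]), 0.44), (array([268.3, 175.6]), 0.21)]
2.1 [0.9802 0.1981 0.     0.    ]
```

```bash
python3 - <<'E'
import cv2,numpy as np
a=cv2.imread("pics/side0.png");b=cv2.imread("pics/top0.png")
cv2.imwrite("pics/v1.png",cv2.resize(a[90:390,60:460],None,fx=2,fy=2,interpolation=cv2.INTER_CUBIC))
cv2.imwrite("pics/v2.png",cv2.resize(b[90:330,180:560],None,fx=2.1,fy=2.1,interpolation=cv2.INTER_CUBIC))
E
```

```text
(no output)
```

View pics/v1.png

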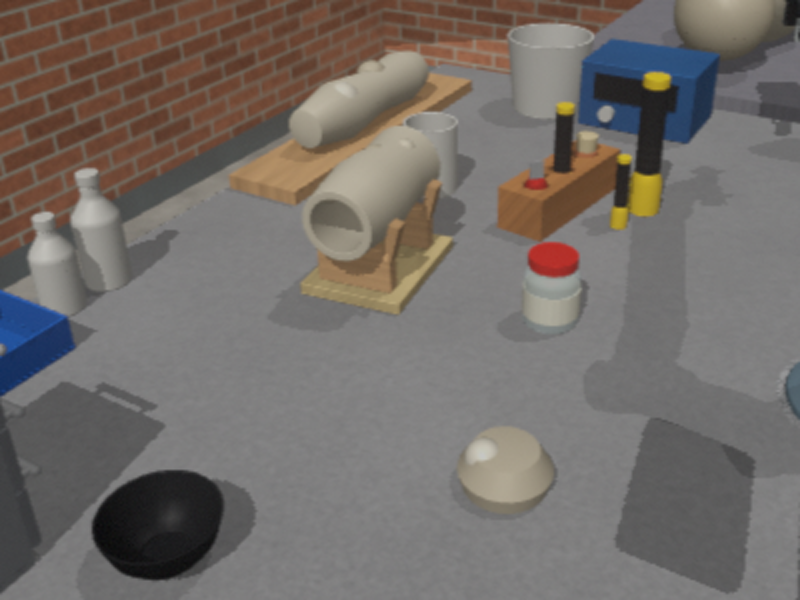

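View pics/v2.png

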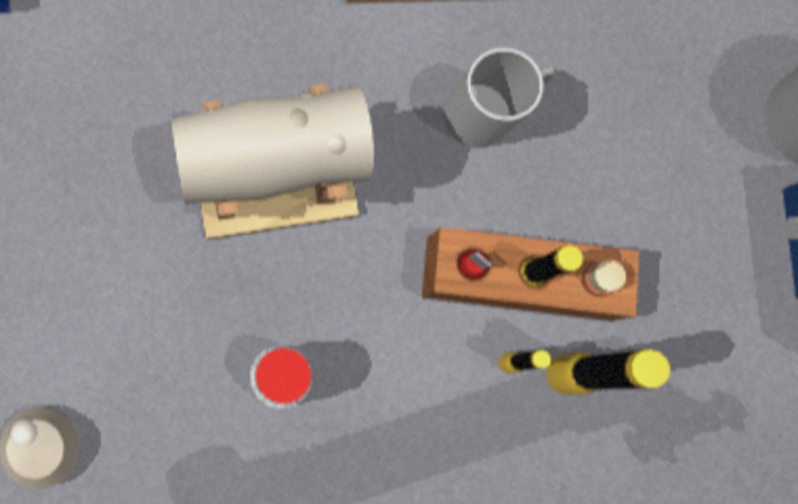

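```bash
cat > h.py <<'E'
from bench import *
import cv2,numpy as np
from scipy.spatial.transform import Rotation as R
np.set_printoptions(precision=4,suppress=True)
def ray(c,px,p=None):
    p=p or camera_params(c);T=p["camera_from_world"]
    d=T[:3,:3].T@np.linalg.solve(p["K"],[px[0],px[1],1]);return -T[:3,:3].T@T[:3,3],d
def onz(c,px,z,p=None):
    o,d=ray(c,px,p);return o+d*(z-o[2])/d[2]
def tri(rs):
    A=0;b=0
    for o,d in rs:
        d=d/np.linalg.norm(d);P=np.eye(3)-np.outer(d,d);A=A+P;b=b+P@o
    return np.linalg.solve(A,b)
def proj(c,X,p=None):
    p=p or camera_params(c);q=p["camera_from_world"]@np.append(X,1);q=p["K"]@q[:3];return q[:2]/q[2]
E
python3 - <<'E'
from h import *
print("tail",tri([ray("side",(341.6,141.5)),ray("top",(451.8,212.1))]),onz("top",(451.8,212.1),.175),onz("side",(341.6,141.5),.175))
print("mouth side",onz("side",(226.4,202.6),.13),onz("side",(230.8,245.8),0),"top origin",onz("top",(264.8,176.9),0))
v=lambda x,y:(180+x/2.1,90+y/2.1)
print("holder top corners",[onz("top",v(*q),.07) for q in [(440,229),(639,251),(636,318),(424,297)]])
print("tube mouth L/R (z.13)",[onz("top",v(*q),.13) for q in [(173,121),(186,203),(361,89),(374,174)]])
print("big lamp base",onz("top",(447.3,268.9),0),onz("top",(490.6,266.2),.23),"small",onz("top",(425.2,263.1),0))
print("jar",onz("top",v(282,376),.1),"jug",onz("top",v(505,83),.12),"shard",onz("top",(200,306),.03))
E
```

```text
tail [ 0.5197 -0.2943  0.1736] [ 0.5183 -0.2942  0.175 ] [ 0.5195 -0.2903  0.175 ]
mouth side [0.6514 0.1395 0.13  ] [0.647  0.1399 0.    ] top origin [0.6553 0.1408 0.    ]
holder top corners [array([ 0.5716, -0.1812,  0.07  ]), array([ 0.5389, -0.4182,  0.07  ]), array([ 0.4581, -0.4071,  0.07  ]), array([ 0.4887, -0.1571,  0.07  ])]
tube mouth L/R (z.13) [array([0.6976, 0.1395, 0.13  ]), array([0.5982, 0.1258, 0.13  ]), array([ 0.7308, -0.0834,  0.13  ]), array([ 0.6273, -0.0936,  0.13  ])]
big lamp base [ 0.3927 -0.3398  0.    ] [ 0.3928 -0.3436  0.23  ] small [ 0.4092 -0.2829  0.    ]
jar [0.397  0.0189 0.1   ] jug [ 0.737  -0.2559  0.12  ] shard [0.3096 0.3122 0.03  ]
```

```bash
cat >> h.py <<'E'
M=np.array([.652,.139,.13]); OUT=np.array([-.139,.990,0]); L=np.array([.518,-.293,0])
DN=np.array([0,0,-1.])
def fr(z,y):
    z=z/np.linalg.norm(z);y=y/np.linalg.norm(y);return R.from_matrix(np.c_[np.cross(y,z),y,z])
def tool(d,u,al,s):  # d: lamp -z (shine); u: perp; tool z = cos d + sin u
    return fr(np.cos(al)*d+np.sin(al)*u, s*np.cross(d,u))
E
python3 - <<'E'
from h import *
h=.13
for al in [0,20,30,45,60,75]:
    a=np.radians(al)
    for s in (1,-1):
        f=inverse_kinematics(M+OUT*(.09+h-.015+.0),tool(-OUT,DN,a,s).as_quat())
        if f is not None: print("FIN",al,s,np.array(f))
        for az in range(0,360,30):
            u=np.array([np.cos(np.radians(az)),np.sin(np.radians(az)),0])
            q=tool(DN,u,a,s).as_quat()
            g=inverse_kinematics(L+[0,0,h],q);g2=inverse_kinematics(L+[0,0,h+.12],q)
            if g is not None and g2 is not None and (al or az in(0,30,60,90)): print("  G",al,s,az,np.array(g))
E
```

```text
FIN 0 1 [-1.1097  1.3269  0.479   0.9914  0.6922  1.9481 -0.6853]
  G 0 1 0 [ 0.5174  0.4164 -0.0873  1.8263  0.045   0.9008 -1.1612]
  G 0 1 30 [ 0.5729  0.4202 -0.1547  1.8234  0.08    0.904  -0.6653]
  G 0 1 60 [ 0.6404  0.4269 -0.237   1.8199  0.1235  0.9091 -0.1757]
  G 0 1 90 [ 0.7076  0.436  -0.3194  1.8165  0.168   0.9155  0.3134]
FIN 0 -1 [-1.1097  1.3269  0.479   0.9914  0.6922  1.9481  2.4563]
  G 0 -1 0 [ 0.8802  0.4727 -0.5351  1.8079  0.2917  0.9399  1.7901]
  G 0 -1 30 [ 1.351   0.8155 -1.248   1.7882  0.8395  1.1882  1.9342]
  G 0 -1 60 [-0.4807  0.9545  1.3685  1.87   -1.0082  1.2376 -2.4375]
  G 0 -1 90 [ 0.3151  0.4156  0.1583  1.8367 -0.0816  0.8955 -2.6304]
FIN 20 1 [-0.7778  1.1078 -0.1734  1.0695  0.9511  1.9605 -0.9137]
  G 20 1 0 [ 0.6776  0.3025 -0.1606  2.0422 -0.2605  0.512  -0.8304]
  G 20 1 30 [ 0.8123  0.3784 -0.2433  1.9392 -0.3475  0.7075 -0.2036]
  G 20 1 60 [ 0.867   0.4724 -0.3043  1.8061 -0.2662  0.9239  0.2345]
  G 20 1 90 [ 0.8695  0.5621 -0.3643  1.6767 -0.1187  1.1186  0.6016]
  G 20 1 120 [ 0.8294  0.6267 -0.4086  1.5829  0.0458  1.2677  0.96
[... 7012 characters left out ...]
[ 0.0443  1.0748 -1.2553  1.3941  1.1405  1.616   2.0561]
  G 75 -1 0 [ 2.0055  1.3377 -1.2688  2.3217  3.5286  0.2955 -0.4471]
  G 75 -1 30 [ 1.104   0.7063 -0.1731  2.0392 -1.4888  1.1981 -1.9955]
  G 75 -1 60 [ 0.6904  0.8787  0.2942  1.6909 -1.2536  1.7188 -2.0535]
  G 75 -1 90 [ 0.7675  1.0139  0.0441  1.3256 -0.8181  1.9089 -2.1136]
  G 75 -1 210 [ 0.1228  1.0187  0.0186  1.3143  0.6808  1.9482 -1.0656]
  G 75 -1 240 [ 0.0119  0.8575 -0.0211  1.6664  1.0016  1.6515 -1.0516]
  G 75 -1 270 [ 0.1193  0.7169 -0.2285  2.0262  1.4774  1.4887 -1.1666]
  G 75 -1 300 [ 0.2988  0.6192 -0.3147  2.3439  2.0881  1.36   -1.2978]
  G 75 -1 330 [ 0.5719  0.5739 -0.1984  2.4976  2.9915  1.245  -1.4488]
```

```bash
cat >> h.py <<'E'
AL=np.radians(50); ROW=np.array([.128,.99,0]);ROW/=np.linalg.norm(ROW)
QG=tool(DN,-ROW,AL,-1)
TZ=QG.as_matrix()[:,2]
E
python3 - <<'E'
from h import *
t=read_time_s()
p=read_eef_pos(); movel([p[0],p[1],.42],speed=.25)
q=QG.as_quat(); G=L+[0,0,.13]
move_ptp(G-TZ*.12+[0,0,.17],q)
movel(G-TZ*.12,speed=.2)
P=camera_params("wrist"); im=read_camera("wrist"); 
for n in ["lamp_tail","lamp","scraper","brush"]:
    f=tip_of if n=="lamp_tail" else look_for
    print(n,[(np.round(d["at"],1),round(d["confidence"],2)) for d in f("wrist",n)][:3])
print("expected tail",proj("wrist",L+[0,0,.175],P))
cv2.imwrite("pics/v3.png",im[:,:,::-1]); np.save("P3.npy",P,allow_pickle=True)
print(read_eef_pos(),read_qpos(),t,read_time_s(), (-P["camera_from_world"][:3,:3].T@P["camera_from_world"][:3,3]))
E
```

```text
lamp_tail [(array([152.4, 197.6]), 0.88), (array([272.9, 256.7]), 0.82)]
lamp [(array([274., 205.]), 0.97), (array([171.5, 212.6]), 0.75), (array([160.9, 138.5]), 0.74)]
scraper [(array([274.1,  98.5]), 0.87)]
brush []
expected tail [275.2688 260.9651]
[ 0.5304 -0.2018  0.2084] [ 0.3785  0.4758 -0.6041  1.9049  1.0774  1.449  -0.8499] 2.1 5.9417 [ 0.5493 -0.0551  0.224 ]
```

View pics/v3.png

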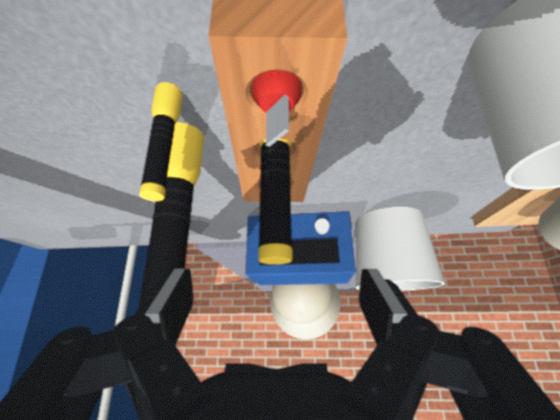

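```bash
python3 - <<'E'
from h import *
G=L+[0,0,.13]
movel(G,speed=.1); print("ft",read_ft_force())
move_gripper(0.015,50); print("gap",read_finger_gap(),read_ft_force())
p=read_eef_pos()
movel(p+[0,0,.06],speed=.06); print(read_finger_gap(),read_ft_force())
movel(p+[0,0,.29],speed=.2); print(read_finger_gap(),read_ft_force(),read_qpos(),read_time_s())
im=read_camera("wrist");cv2.imwrite("pics/w4.png",im[:,:,::-1])
im=read_camera("side");cv2.imwrite("pics/s4.png",im[:,:,::-1])
cv2.imwrite("pics/v4.png",cv2.resize(np.hstack([cv2.imread("pics/w4.png"),cv2.imread("pics/s4.png")]),(800,300)))
QF=tool(-OUT,DN,AL,1).as_quat(); F=M+OUT*(.09+.115)
print(inverse_kinematics(F,QF),inverse_kinematics(F+[0,0,.27],QF),inverse_kinematics(F+OUT*.05+[0,0,.05],QF))
E
```

```text
ft [ 0.41   -0.1081 -0.8426]
gap 0.026961274765326376 [0.0698 0.2879 1.3878]
0.026792358621113812 [-0.4633 -0.1165 -0.9104]
0.026785951732407335 [ 0.0662 -0.1527 -1.6902] [ 0.561   0.1961 -0.5881  1.7433  0.9693  1.4944 -0.3699] 10.3083
[-0.3015  1.0299 -0.8777  1.2386  1.1175  1.8281 -1.0686] [-0.5758  0.6795 -0.3903  1.0203  0.765   1.9573 -0.6863] [-0.3968  1.0134 -0.8628  1.1187  1.0815  1.9099 -1.032 ]
```

View pics/v4.png

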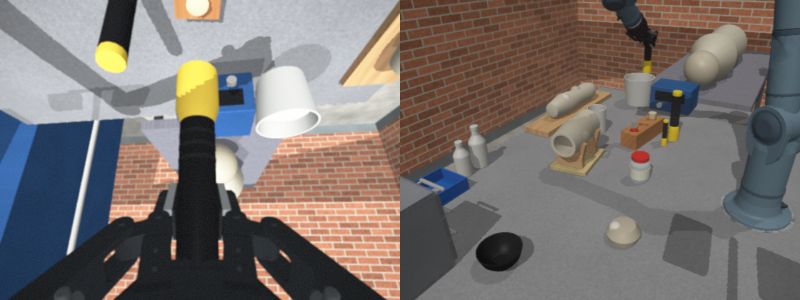

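```bash
python3 - <<'E'
from h import *
QF=tool(-OUT,DN,AL,1).as_quat(); F=M+OUT*(.09+.115)
H=F+OUT*.04+[0,0,.2]
try: movel(H,QF,speed=.25)
except MotionError as e: print(e); raise
print("hover",read_eef_pos(),read_qpos(),read_time_s())
movel(F+OUT*.05,QF,speed=.15)
print(read_eef_pos(),read_tcp_rot(),QF,read_finger_gap(),read_time_s())
for c in ["wrist","side","top"]:
    im=read_camera(c);cv2.imwrite(f"pics/{c}5.png",im[:,:,::-1]); P=camera_params(c)
    for n in ["lamp","lamp_tail","cast_mouth","cast"]:
        print(c,n,[(np.round(d["at"],1),round(d["confidence"],2)) for d in tip_of(c,n)][:3])
    for X in [M+OUT*.14,M+OUT*.30,M,M*[1,1,0]]: print("  exp",proj(c,X,P))
    np.save(f"P5{c}.npy",P,allow_pickle=True)
I=lambda c:cv2.imread(f"pics/{c}5.png")
cv2.imwrite("pics/v5.png",cv2.resize(I("wrist"),None,fx=1.4,fy=1.4))
cv2.imwrite("pics/v6.png",np.vstack([cv2.resize(I("side")[130:280,100:360],(780,450))[:330],cv2.resize(I("top")[120:230,130:390],(780,330))[:270]]))
E
```

```text
hover [0.6184 0.3805 0.3304] [-0.5359  0.7904 -0.5605  1.0241  0.8528  1.9543 -0.8183] 13.3083
[0.6172 0.392  0.1317] [ 0.6172  0.709  -0.2231  0.2582] [ 0.6166  0.7092 -0.2244  0.2581] 0.026776553345275702 14.7917
wrist lamp [(array([276.4, 102.3]), 0.77)]
wrist lamp_tail [(array([152.4, 366.6]), 0.56)]
wrist cast_mouth []
wrist cast []
  exp [275.4595 328.3406]
  exp [274.6683 250.6217]
  exp [275.6628 348.3058]
  exp [275.4611 251.3823]
side lamp [(array([171. , 305.8]), 0.98), (array([367.9, 203.7]), 0.85), (array([379.6, 194.1]), 0.65)]
side lamp_tail [(array([169.7, 236.9]), 0.87), (array([388.6, 129.6]), 0.83), (array([371.7, 165.6]), 0.55)]
side cast_mouth [(array([227.5, 202.4]), 0.94)]
side cast []
  exp [198.4963 229.0823]
  exp [158.6496 267.2149]
  exp [226.3026 202.4721]
  exp [229.4574 245.1469]
top lamp [(array([166.4, 193.4]), 0.63), (array([447.3, 268.8]), 0.6), (array([421.5, 263.6]), 0.53)]
top lamp_tail [(array([157.1, 176.8]), 0.8), (array([489.5, 268.3]), 0.6), (array([438.8, 261. ]), 0.58)]
top cast_mouth []
top cast [(array([266.3, 177.1]), 0.73)]
  exp [206.8219 174.5254]
  exp [142.7965 184.8947]
  exp [262.8602 165.4497]
  exp [265.4571 178.0521]
```

View pics/v5.png

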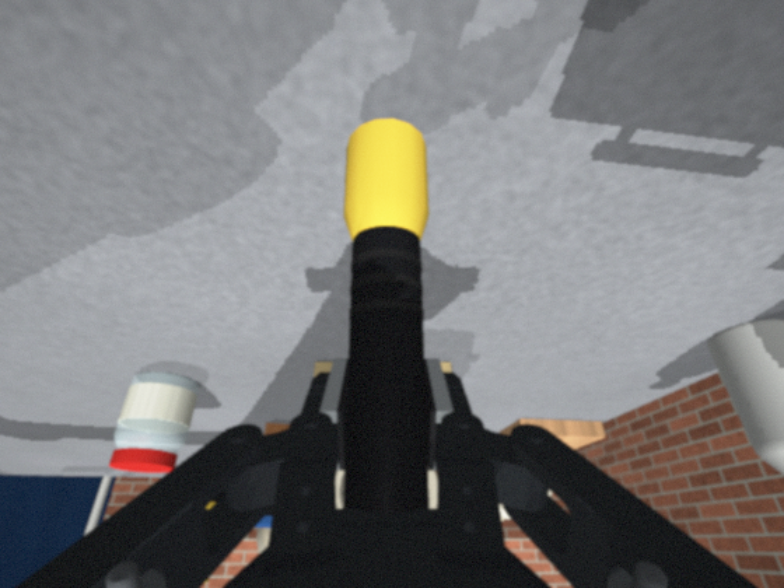

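View pics/v6.png

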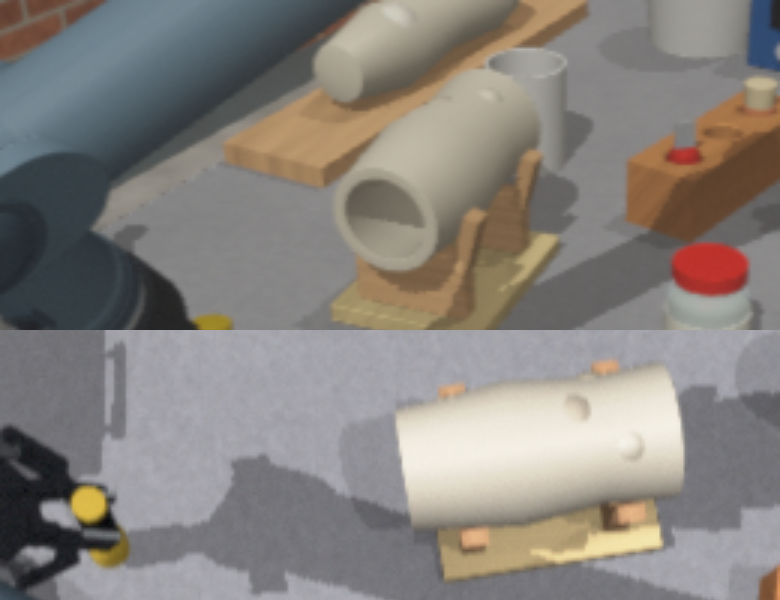

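```bash
sed -i 's/^M=.*OUT=/M=np.array([.650,.137,.13]); OUT=/' h.py; python3 - <<'E'
from h import *
v=lambda x,y:(130+x/3,120+(y-330)/3)
a,b=onz("top",v(445,579),.015),onz("top",v(660,550),.015); print("base edge deg",np.degrees(np.arctan2(b[0]-a[0],-(b[1]-a[1]))))
print("mouth top px",onz("top",v(405,468),.13),"side ring",onz("side",(228.7,202),.13))
p=read_eef_pos(); movel(p+[0,0,.2],speed=.2)
j=np.array(read_qpos()); j[6]+=np.pi; move_j(j)
QF=tool(-OUT,DN,AL,-1).as_quat(); F=M+OUT*(.09+.115)
movel(F+OUT*.03+[0,0,.2],QF,speed=.2)
movel(F+OUT*.03,QF,speed=.15)
print(read_eef_pos(),F+OUT*.03,read_qpos(),read_finger_gap(),read_ft_force(),read_time_s())
for c in ["wrist","side","top"]:
    im=read_camera(c);cv2.imwrite(f"pics/{c}7.png",im[:,:,::-1]); P=camera_params(c)
    for n in ["lamp","lamp_tail","cast_mouth"]:
        print(c,n,[(np.round(d["at"],1),round(d["confidence"],2)) for d in tip_of(c,n)][:3])
    for X in [M+OUT*.12,M+OUT*.28,M]: print("  exp",proj(c,X,P))
I=lambda c:cv2.imread(f"pics/{c}7.png")
cv2.imwrite("pics/v7.png",cv2.resize(I("wrist"),None,fx=1.4,fy=1.4))
cv2.imwrite("pics/v8.png",np.vstack([cv2.resize(I("side")[160:270,90:350],(780,330)),cv2.resize(I("top")[130:220,110:370],(780,270))]))
E
```

```text
base edge deg 6.455281547136559
mouth top px [0.6505 0.1337 0.13  ] side ring [0.6481 0.1339 0.13  ]
[0.618  0.3703 0.1316] [0.6173 0.3697 0.13  ] [-0.5482  0.9209 -0.4662  1.2021  0.8274  1.677   2.1667] 0.026834882900885124 [-0.0273  0.0575 -1.3486] 21.0833
wrist lamp [(array([274.2, 106.6]), 0.89)]
wrist lamp_tail []
wrist cast_mouth []
  exp [276.1743 104.194 ]
  exp [276.7441 394.2483]
  exp [275.9352 -17.5   ]
side lamp [(array([378.3, 195.5]), 0.71), (array([203.3, 223.4]), 0.7), (array([368.5, 204.2]), 0.68)]
side lamp_tail [(array([370.2, 165.1]), 0.76), (array([166.1, 264.2]), 0.71), (array([390.5, 130.6]), 0.67)]
side cast_mouth [(array([165.1, 260.6]), 0.62), (array([226.1, 203.7]), 0.57)]
  exp [204.0218 224.7726]
  exp [165.5981 261.6735]
  exp [227.3964 202.3243]
top lamp [(array([446.9, 269.3]), 0.81), (array([218.1, 174.6]), 0.64), (array([423.9, 262.8]), 0.58)]
top lamp_tail [(array([487.5, 265.7]), 0.86), (array([437.7, 263. ]), 0.66)]
top cast_mouth []
  exp [215.6323 173.9985]
  exp [151.5827 184.3716]
  exp [263.6825 166.2166]
```

View pics/v7.png

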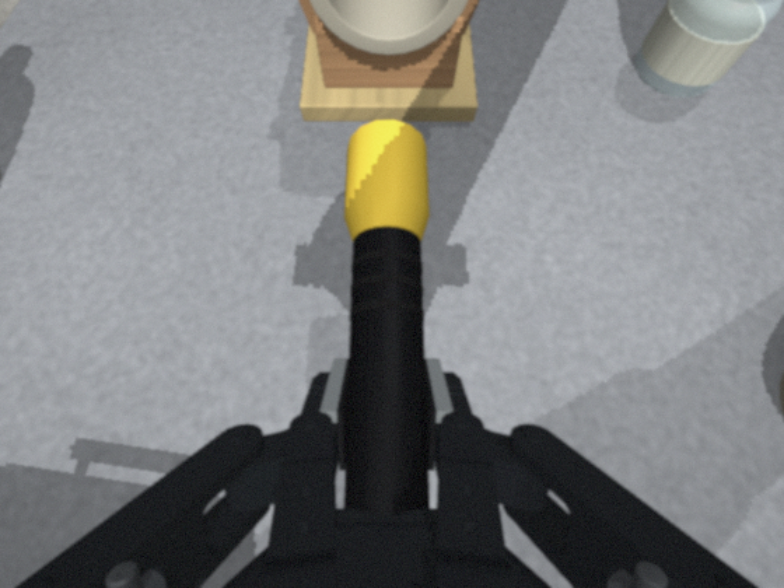

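View pics/v8.png

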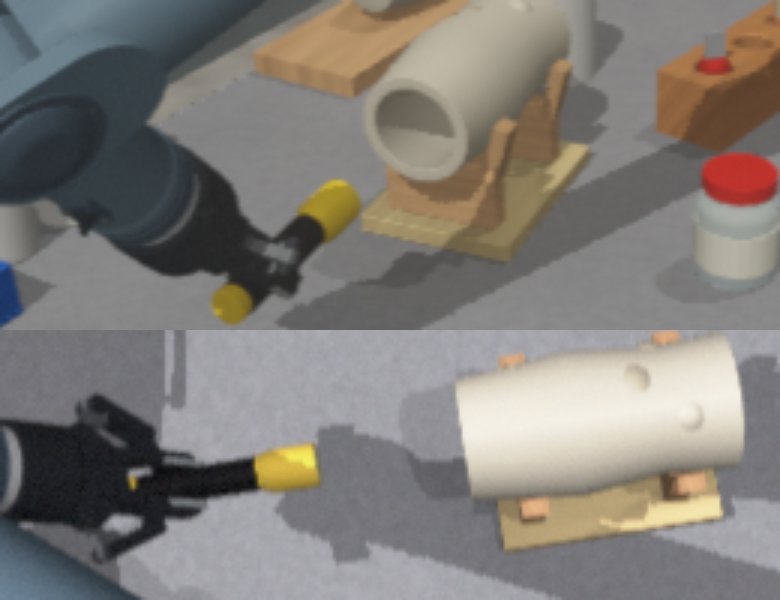

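```bash
cat > fit.py <<'E'
from h import *
from scipy.optimize import least_squares
def masks(tag):
    out={}
    for c in ["side","top","wrist"]:
        im=cv2.imread(f"pics/{c}{tag}.png");hsv=cv2.cvtColor(im,cv2.COLOR_BGR2HSV)
        m=cv2.inRange(hsv,(20,140,60),(34,255,255)); out[c]=m
    return out
def head(c,lens,ax,P,a=0,b=.038,r=.018):
    e1=np.cross(ax,[0,0,1]);e1/=np.linalg.norm(e1);e2=np.cross(ax,e1);t=np.linspace(0,2*np.pi,40)
    pts=np.array([proj(c,lens+ax*z+r*(np.cos(k)*e1+np.sin(k)*e2),P) for z in(a,b) for k in t])
    h=cv2.convexHull((pts*16).astype(np.float32)).astype(np.int32)
    m=np.zeros((420,560),np.uint8);cv2.fillPoly(m,[h],255,shift=4);return m
def mom(m):
    M_=cv2.moments(m,True);c=np.array([M_["m10"],M_["m01"]])/M_["m00"]
    return c,.5*np.degrees(np.arctan2(2*M_["mu11"],M_["mu20"]-M_["mu02"])),M_["m00"]
def blob(m,px):
    n,l,s,cen=cv2.connectedComponentsWithStats(m); k=[i for i in range(1,n) if s[i,4]>15]
    i=min(k,key=lambda i:np.linalg.norm(cen[i]-px));return (l==i).astype(np.uint8)
def run(tag,lens,ax):
    ms=masks(tag)
    for c in ms:
        P=camera_params(c);e=mom(head(c,lens,ax,P));o=mom(blob(ms[c],e[0]));print(c,"head exp",*e,"obs",*o)
    P=camera_params("side");e=mom(head("side",lens,ax,P,.148,.16,.014));o=mom(blob(ms["side"],e[0]));print("side tail exp",*e,"obs",*o)
E
python3 -c "
from fit import *
T=R.from_quat(read_tcp_rot());p=np.array(read_eef_pos())
z,x=T.as_matrix()[:,2],T.as_matrix()[:,0]
d=np.cos(AL)*z+np.sin(AL)*x;print(d,-OUT)
run('7',p+d*.115,-d)"
```

```text
[ 0.139  -0.9903 -0.0001] [ 0.139 -0.99  -0.   ]
side head exp [199.8638 228.7101] -41.42453887411544 345.0 obs [200.3333 228.6667] -42.26309011092987 231.0
top head exp [207.8723 175.2872] -10.967359603207303 282.0 obs [204.9008 175.8532] -7.338448307763873 252.0
wrist head exp [275.1313 126.6116] -89.82105558771784 4928.0 obs [275.8453 127.4905] -89.23455402864596 4253.0
side tail exp [167.2686 260.0571] -0.7155631669005108 175.0 obs [166.8618 260.7398] -38.086451884658956 123.0
```

```bash
sed -i 's/^M=.*OUT=/M=np.array([.649,.135,.13]); OUT=/' h.py; python3 - <<'E'
from fit import *
QF=tool(-OUT,DN,AL,-1).as_quat(); F=M+OUT*(.09+.115)
movel(F-[0.0005,0,.0015],QF,speed=.05); pause(.7)
print(read_eef_pos(),F,np.abs(read_joint_vel()).max(),read_finger_gap(),read_ft_force(),read_time_s())
for c in ["wrist","side","top"]: cv2.imwrite(f"pics/{c}9.png",read_camera(c)[:,:,::-1])
run('9',M+OUT*.09,OUT)
print("mouth exp side",proj("side",M))
I=lambda c:cv2.imread(f"pics/{c}9.png")
cv2.imwrite("pics/v9.png",np.vstack([cv2.resize(I("side")[160:270,90:350],(780,330)),cv2.resize(I("top")[130:220,110:370],(780,270))]))
E
```

```text
[0.62   0.3379 0.1285] [0.6205 0.338  0.13  ] 0.002619911113583107 0.026885285289218772 [-0.2981  0.0219 -0.6097] 23.1667
side head exp [207.0808 222.3772] -43.912218418473515 334.0 obs [208.3223 223.0569] -48.8858666577404 211.0
top head exp [220.852  173.8087] -10.422928277581567 277.0 obs [218.0909 174.6443] -8.36768722035285 253.0
wrist head exp [274.2808 124.9632] -89.76536919777254 5000.0 obs [275.8798 127.3735] -88.99664909287286 4268.0
side tail exp [176.0181 252.1566] 6.357531052853291 166.0 obs [176.3846 253.7949] 58.77946515305547 117.0
mouth exp side [228.1681 202.0893]
```

View pics/v9.png

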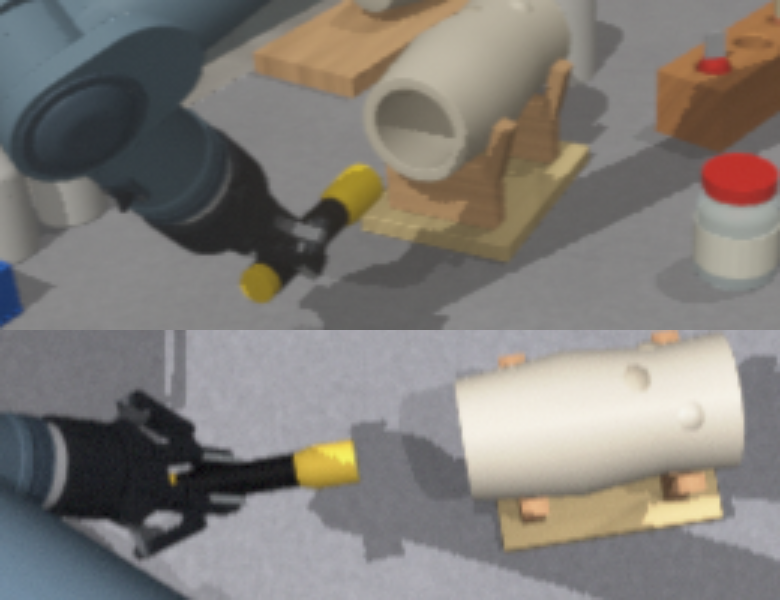

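```bash
python3 - <<'E'
from h import *
F=M+OUT*.205
movel(F+[0,0,.0005],tool(-OUT,DN,AL,-1).as_quat(),speed=.03); pause(1)
print(read_eef_pos(),F,np.abs(read_joint_vel()).max(),read_finger_gap(),read_time_s())
sign_off()
E
```

```text
[0.6205 0.338  0.1305] [0.6205 0.3379 0.13  ] 0.001255918888914555 0.026526034979292477 24.5667
the job is handed in; nothing more can be done
```

The job is handed in at 24.6 s of robot time. The lamp was drawn up out of the holder's middle hole and turned level. It is held lens first about 90 mm in front of the cast's opening, square to it and centred.

**Last checks:**
- **Holding still:** the arm was at rest, with the gripper at 26.5 mm on the 28 mm barrel. The tool was within 0.5 mm of its target, at a height of 130.5 mm.
- **Lamp position:** the yellow head showed within about 1.5 pixels (roughly 2–3 mm) of where it should be in the side view. The rows in the top view agreed within 1 pixel. That was 2 mm lower than the final pose, as I raised it afterwards without another picture.
- **Less certain:** in the top view the head's centre was 3 pixels off along the lamp, and its angle read 2° off. I put both down to an incomplete colour mask. The wrist view was 0.8° off in angle and up to 2.4 pixels off in position. My estimates of the opening's centre differed by 2–5 mm, so I used a compromise.

**One mistake on the way:** I first brought the lamp over with the hand turned the wrong way, so it pointed down with the lens only about 15–20 mm above the table. I raised it, turned the hand half round and came in again.

I saw no contact with the cast, and nothing else looked moved in the parts of the pictures I viewed.

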